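# Fit the star wheel to a bottle indexer

## Task

Fit the white four-armed star wheel to the bottle indexer: lower it gently over the upright shaft, and where it rests on the drive pin turn it lightly until the pin finds one of its four holes and the wheel goes fully home, level on the drive disc. Let go of it, then set the steel cap over the end of the shaft so that it sits down squarely on the wheel's hub. Never push harder than about three kilos' weight, let nothing drop onto the shaft or pin, and leave the bowl, the spanner and the spare ring where they are.

Things in the scene. Friction and masses are not known exactly. Their poses are not given: they have to be found in the camera images.
- wheel_mid (a point): Centre of the loose star wheel, on its axis (z, up), 25 mm above its underside. White plastic, 0.2 to 0.45 kg, 50 mm tall: a plate 10 mm thick (96 mm square, with an arm 30 mm wide from each corner to 99 mm from the axis) under a square hub 44 x 44 mm, 40 mm tall, to grip it by; the hub's faces look along x and y. Starts flat on the board, hub up.
- wheel_under (a point): Centre of the wheel's underside, same axes. A bore of 20.5 mm runs right through plate and hub on the axis. Four equal through holes of 11 mm lie 34 mm from the axis, on its +x, +y, -x and -y, so the wheel is the same at every quarter turn.
- disc_face (a point): Point on the shaft axis (z, up) at the height of the 3 low domed studs (2 mm) on the indexer's drive disc that the wheel seats on, 68 mm above the bench; x, y follow the housing. With the wheel home its underside is here, wheel_mid 25 mm above. One drive pin, 8 mm thick, rises 14 mm above this (the last 9 mm taper to 6 mm), 34 mm off axis, at any angle: not measured, find by eye or feel.
- shaft_top (a point): Top of the indexer's upright steel shaft, 64 mm above disc_face. 18 mm in diameter, the last 5 mm taper to 10 mm. The shaft enters the wheel's bore 50 mm before the wheel meets the pin; a wheel resting on the pin's tip is 14 mm too high. With the wheel home the shaft stands 14 mm out of the hub.
- indexer: The bottle indexer, fixed to the bench: white housing 220 x 220 mm, 60 mm tall, origin under its centre, front facing its own -x. A steel guide rail runs along its far (+x) edge, 86 mm above the bench at most, about 100 mm from the shaft. Its drive disc is held by a brake and does not turn freely.
- cap_mid (a point): Centre of the loose steel cap, half-way up. A round knob 40 mm in diameter, 40 mm tall, 0.08 to 0.17 kg, closed on top, with a blind bore of 21 mm, 22 mm deep, from below. It starts standing on the board, open end down. Sitting on the hub of the home wheel, its centre is 45 mm above wheel_mid and 70 mm above disc_face.
- board: Grey plastic board, fixed, 220 (x) x 300 (y) mm, 12 mm thick, origin under its centre, that the wheel, the cap and a spare ring lie on.
- bowl: Bystander: steel bowl 68 mm across, 45 mm tall, origin under its centre.
- spanner: Bystander: spanner 150 mm long lying along its x, origin under its middle.
- spare_ring: Bystander: flat steel ring 40 mm across, 24 mm hole, 12 mm thick, on the board, origin under its centre. Not the cap.
There are look-alikes about, which are no part of the job. Leave any orange look-alike of the part that bears cap_mid alone.

How it is judged:
On the way:
1. the wheel is fully home over shaft and pin and let go, with the cap not yet on it (z of wheel_mid in the frame of disc_face between 0.02 and 0.028 m and horizontal distance between wheel_mid and disc_face below 0.004 m and angle between wheel_mid's own z axis and vertical below 0.04 rad and contact force between the fingers and wheel below 0.1 N and horizontal distance between cap_mid and disc_face above 0.05 m), for 0.2 s.
At the end, for the whole second after the job is handed in: The wheel sits home on the drive disc's studs (within 3 mm of full depth, within 4 mm of the shaft axis, level within 0.04 rad), and the cap sits upright over the shaft on the wheel's hub (within 3 mm of its seat, 4 mm of the axis, 0.06 rad), both let go and at rest (z of wheel_mid in the frame of disc_face between 0.02 and 0.028 m and horizontal distance between each of wheel_mid, cap_mid and disc_face below 0.004 m and angle between wheel_mid's own z axis and vertical below 0.04 rad and z of cap_mid in the frame of wheel_mid between 0.041 and 0.048 m and angle between cap_mid's own z axis and vertical below 0.06 rad and linear speed of each of wheel, cap below 0.02 m/s); the robot touches nothing.
It fails at once if the wheel is pressed, struck or dropped against the indexer with more than 40 N (contact force between wheel and indexer above 40 N).
It fails at once if the cap is pressed, struck or dropped against the wheel or the shaft with more than 40 N (contact force between cap and wheel above 40 N or contact force between cap and indexer above 40 N).
It fails at once if the bowl, the spanner or the spare ring is pushed more than 30 mm from its place (distance of any of bowl, spanner, spare_ring from where it was at the start of the episode above 0.03 m).
It also fails if it takes over 72 s, if anything falls off the work surface, if the arm or the gripper's body presses on something with over 40 N, if the wrist force passes 120 N, or if a joint passes its speed limit or range.

## Robot

A 6-joint arm with a two-finger parallel gripper is mounted at the origin on the work surface. World frame = base frame: x ahead of the robot, y to its left, z up, the work surface at z = 0. Lengths are in m, angles in rad, forces in N, time in s.
With the tool pointing down it reaches from about 0.275 to 1 m from the base axis. Payload 8.4 kg.
Tool frame: the origin (TCP) lies on the mounting face of the last link; the fingertips stand 173 mm ahead of it and the grasp point (between the pads) lies 155 mm ahead of it; z points along the fingers, y is the line along which they close (so a half turn about z gives the same grasp; the last joint's range is limited). The gripper opens to 85 mm and grips with 20 to 120 N. Pads are 22 mm wide; open, the fingers measure 114 mm over their backs; the gripper's body (76 mm by 85 mm) begins 54 mm behind the grasp point. The pads swing forward as they close: fully open they stand 13 mm farther back than shut.
Start: joints at [1.229, 0.353, 1.633, -0, 1.155, -0.002], TCP at [0.208, 0.589, 0.405] pointing down, gripper open.
Joint ranges: [-2.63, 2.63], [-0.92, 2.1], [0.06, 2.66], [-1.3, 4.44], [0, 2.69], [-3.02, 3.02]. Speed limits (rad/s): [2.22, 2.22, 2.79, 3.14, 3.14, 3.14].

## Interface

Orientations are given as a unit quaternion [w, x, y, z].
In Python, from rig import * gives the robot as it stands.
- The arm moves only by the tool carry_out, never from a script. Its argument "motion" is a list of rows, each an object of numbers: "tx", "ty", "tz": the shift along the tool's x, y, z scaled (see below); "wx", "wy", "wz": the turn, a rotation vector about the tool's x, y, z scaled (see below); "grip": the opening, from -1 (shut) to 1 (fully open), so that 0 is half open. In form: [{"tx": .., "ty": .., "tz": .., "wx": .., "wy": .., "wz": .., "grip": ..}, ...]. A call has 1 to 10 rows; each row is the pose to reach, as a shift and turn from the pose commanded when the call began, along the tool's axes at that moment; what a row does not reach only later rows make up. The controller multiplies each number of a shift by 0.2 m and each number of a turn by 1.5 rad. A row lasts 1/8 s, in which the tool goes at most 62.5 mm and 10.7 degrees, less where a joint would pass 70% of its speed; a pose out of reach is approached as far as the arm can. A call with a number of a shift or a turn outside -1 to 1 is refused whole. A call with a gripper value outside its range is refused whole. The fingers move at their own pace and stop on an object; "grip_force" is the grip in N (left out, the last holds). Time passes only in rows, so rows that repeat a pose let the fingers close. It gives the time, the measured TCP pose, the force, the opening and the grip force at its end, in the units of the state.
- get_obs(): the state, without advancing time (a new reading comes with each control period).
- get_image(name): name is "scene" or "top" or "wrist"; returns a dict with "image" (420x560x3 uint8, blue, green, red), "depth" (420x560 float32, m along the optical axis (not along the pixel's ray), 0 where there is no reading), "K" (3x3 intrinsics, pixels), "distortion" ([k1, k2, p1, p2, k3] as OpenCV has them; the pictures are not rectified), "rvec" (rotation vector, rad) and "tvec" (3), from world to camera coordinates, as OpenCV has them; the wrist camera has in their place "tool_from_camera" (4x4, takes a point from camera to tool coordinates, whose origin is the TCP and whose axes are the flange's). Camera axes: x right, y down, z forward; pixel columns grow to the right and rows downward; lengths in m; the calibration is good to about 2 mm. A picture is of the moment at which its call begins: read the wrist's pose just before it.
- sign_off(): hands the job in; it is judged then, once.
The state is a dict: "time_s": time; "q": joint angles; "qvel": joint speeds; "tau": joint torques, N m; "eef_pos": TCP position; "ee_rot": TCP orientation; "contact_force": force on the tool from outside, world axes, zero at the start; "torque": the same for the moment, N m; "width": finger opening in m; "gripper_force": force on a finger pad.
Only numpy, scipy, OpenCV 4.12 (cv2) and the standard library are available. Lean on these libraries where they do the work, as an engineer would, in place of code of your own. Each camera call takes 0.05 s, during which the arm holds its last target. There are 200 camera calls.

## Working session

There is one attempt and no reset: what is moved stays moved. The work goes in short steps, Python scripts to look and compute and a tool call to move; the robot and the scene stay as the last step left them, time stands still between calls to the robot, and variables do not carry over. Pictures are saved under pics/ and viewed, at most 10 in all, crops included, and the job is handed in when it is done.

Besides the shell and the picture viewer there is one more tool, called as name(argument=value, ...), one argument or row to a line, values as JSON. carry_out: Moves the arm, as the interface text tells. Shifts and turns lie within -1 to 1; 1 stands for 0.2 m of shift or 1.5 rad of turn. Its arguments: {"type":"object","properties":{"motion":{"type":"array"},"grip_force":{"type":"number"}},"required":["motion"]}

```bash
mkdir -p pics; ls; cat > h.py <<'E'
from rig import *
import numpy as np, cv2
from scipy.spatial.transform import Rotation as R
def q2R(q): return R.from_quat([q[1],q[2],q[3],q[0]]).as_matrix()
def cam(name):
    o=get_obs(); d=get_image(name)
    if name=='wrist':
        T=np.eye(4);T[:3,:3]=q2R(o['ee_rot']);T[:3,3]=o['eef_pos']
        M=T@np.array(d['tool_from_camera'])
    else:
        Rm=cv2.Rodrigues(np.array(d['rvec'],float))[0];M=np.eye(4);M[:3,:3]=Rm.T;M[:3,3]=-Rm.T@np.array(d['tvec'],float).ravel()
    d['M']=M;return d
def ray(d,uv):
    p=cv2.undistortPoints(np.array(uv,float).reshape(-1,1,2),np.array(d['K']),np.array(d['distortion'])).reshape(-1,2)
    return np.c_[p,np.ones(len(p))]
def plane(d,uv,z):
    r=ray(d,uv)@d['M'][:3,:3].T;c=d['M'][:3,3]
    return c+r*((z-c[2])/r[:,2])[:,None]
def deep(d,uv):
    uv=np.array(uv,float).reshape(-1,2);z=d['depth'][uv[:,1].astype(int),uv[:,0].astype(int)]
    return (ray(d,uv)*z[:,None])@d['M'][:3,:3].T+d['M'][:3,3]
E
python3 - <<'E'
from h import *
o=get_obs();print({k:np.round(v,3) for k,v in o.items()})
ims=[]
for n in('scene','top'):
    d=cam(n);np.save(n+'.npy',d,allow_pickle=True);cv2.imwrite(f'pics/{n}.png',d['image']);print(n,d['M'].round(2).tolist())
E
```

```text
pics
{'time_s': np.float64(0.0), 'q': array([ 1.229,  0.354,  1.634,  0.   ,  1.155, -0.002]), 'qvel': array([-0.001,  0.001, -0.002, -0.001, -0.001, -0.002]), 'tau': array([-0.0000e+00, -6.0526e+01, -3.4206e+01, -0.0000e+00,  9.0000e-03,
       -0.0000e+00]), 'eef_pos': array([0.208, 0.589, 0.404]), 'ee_rot': array([-0.   ,  0.169,  0.986, -0.001]), 'contact_force': array([ 0.401, -0.668,  0.564]), 'torque': array([ 0.041, -0.033,  0.022]), 'gripper_force': np.float64(0.0), 'width': np.float64(0.085)}
scene [[-0.82, 0.38, -0.43, 1.0], [0.57, 0.56, -0.6, 0.78], [0.01, -0.74, -0.67, 0.88], [0.0, 0.0, 0.0, 1.0]]
top [[0.02, -0.98, 0.19, 0.29], [-1.0, -0.03, -0.01, 0.1], [0.02, -0.19, -0.98, 1.25], [0.0, 0.0, 0.0, 1.0]]
```

View pics/top.png

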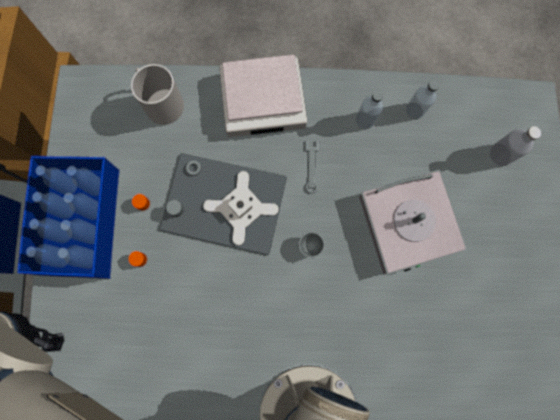

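View pics/scene.png

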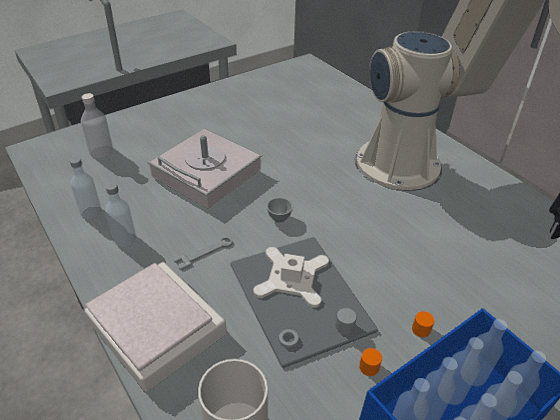

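Top view: the wheel's hub is at (240,205). The steel cap is the closed grey top at (174,208). The indexer shaft is near (415,217), with the rail towards the image top.
Things that could be taken for the cap:
- the spare ring (193,167), which has an open hole
- the orange look-alikes (140,202) and (137,259)
- the bowl (312,244)

By the description I choose the grey one at (174,208) and check it in a crop.

```bash
python3 - <<'E'
from h import *
d=np.load('top.npy',allow_pickle=True).item()
a=cv2.resize(d['image'][145:260,150:295],None,fx=3.4,fy=3.4,interpolation=cv2.INTER_CUBIC)
b=cv2.resize(d['image'][165:275,355:470],None,fx=2.6,fy=2.6,interpolation=cv2.INTER_CUBIC)
c=np.zeros((max(len(a),len(b)),a.shape[1]+b.shape[1],3),np.uint8);c[:len(a),:a.shape[1]]=a;c[:len(b),a.shape[1]:]=b
cv2.imwrite('pics/crop.png',c);print(c.shape)
print('cap',plane(d,[[174,208]],.052),'hub',plane(d,[[240,205]],.062),deep(d,[[240,200],[174,208],[418,217],[395,235],[220,207]]).round(3))
E
```

```text
(391, 792, 3)
cap [[0.51634746 0.36035111 0.052     ]] hub [[0.52684428 0.18892716 0.062     ]] [[ 0.54   0.19   0.061]
 [ 0.517  0.361  0.051]
 [ 0.496 -0.251  0.125]
 [ 0.46  -0.21   0.06 ]
 [ 0.527  0.244  0.024]]
```

View pics/crop.png

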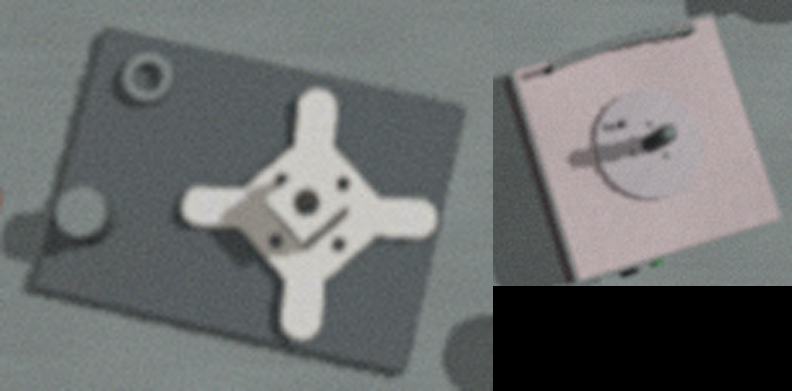

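The crop shows a closed grey cap at crop (81,213) and the open ring at (146,77). The wheel's bore is at (307,203), with its holes on the diagonals, so wheel yaw is about 41°. The drive pin is near (620,125) and the shaft near (665,133). I'm heading above the wheel.

carry_out(
  motion=[
    {"tx": -0.3, "ty": -0.2, "tz": 0.05, "grip": 1},
    {"tx": -0.6, "ty": -0.4, "tz": 0.1, "grip": 1},
    {"tx": -0.85, "ty": -0.55, "tz": 0.15, "grip": 1},
    {"tx": -1, "ty": -0.65, "tz": 0.2, "grip": 1},
  ],
)

```text
schema error: expected keys tx, ty, tz, wx, wy, wz, grip
```

carry_out(
  motion=[
    {"tx": -0.3, "ty": -0.2, "tz": 0.05, "wz": 0.1, "grip": 1},
    {"tx": -0.6, "ty": -0.4, "tz": 0.1, "wz": 0.2, "grip": 1},
    {"tx": -0.85, "ty": -0.55, "tz": 0.15, "wz": 0.3, "grip": 1},
    {"tx": -1, "ty": -0.7, "tz": 0.3, "wz": 0.34, "grip": 1},
    {"tx": -1, "ty": -0.7, "tz": 0.3, "wz": 0.34, "grip": 1},
    {"tx": -1, "ty": -0.7, "tz": 0.3, "wz": 0.34, "grip": 1},
  ],
)

```text
schema error: expected keys tx, ty, tz, wx, wy, wz, grip
```

```bash
cat >> h.py <<'E'
def go(p,yaw=None):
    "print scaled shift/turn from now to TCP target p and closing-axis (tool y) yaw, deg"
    o=get_obs();Rm=q2R(o['ee_rot']);s=Rm.T@(np.array(p)-o['eef_pos'])/.2
    y=np.degrees(np.arctan2(Rm[1,1],Rm[0,1]));w=0
    if yaw is not None: w=-np.radians((yaw-y+90)%180-90)/1.5
    print('t',round(o['time_s'],2),'pos',np.round(o['eef_pos'],4),'yaw',y.round(1),'q6',round(o['q'][5],2),'tilt',Rm[:2,2].round(4),'F',np.round(o['contact_force'],1),'w',round(o['width'],4),'-> shift',s.round(3),'wz',round(w,3))
E
python3 - <<'E'
from h import *
d=cam('wrist');cv2.imwrite('pics/w1.png',d['image']);np.save('w1.npy',d,allow_pickle=True)
print(np.array(d['tool_from_camera']).round(3).tolist())
go([.527,.189,.30],41)
E
```

```text
[[0.0, -0.948, -0.32, 0.084], [1.0, -0.0, 0.0, -0.001], [-0.0, -0.32, 0.948, 0.032], [0.0, 0.0, 0.0, 1.0]]
t 0.15 pos [0.2083 0.5891 0.4041] yaw 70.5 q6 -0.0 tilt [-0.0003 -0.001 ] F [-0.8  0.3 -0.5] w 0.0855 -> shift [-2.169 -1.354  0.522] wz 0.344
```

View pics/w1.png

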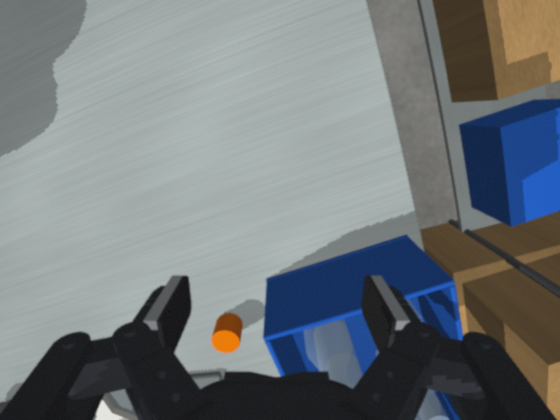

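The moves were refused because every key is required, so the arm hasn't moved. The wrist picture shows only the bench, with an orange look-alike at (228,333) and the bottle crate.

carry_out(
  motion=[
    {"tx": -0.3, "ty": -0.2, "tz": 0.05, "wx": 0, "wy": 0, "wz": 0, "grip": 1},
    {"tx": -0.6, "ty": -0.4, "tz": 0.1, "wx": 0, "wy": 0, "wz": 0, "grip": 1},
    {"tx": -0.85, "ty": -0.55, "tz": 0.15, "wx": 0, "wy": 0, "wz": 0, "grip": 1},
    {"tx": -1, "ty": -0.65, "tz": 0.2, "wx": 0, "wy": 0, "wz": 0, "grip": 1},
  ],
)

```text
time_s: 0.65
eef_pos: [0.3546, 0.3983, 0.3645]
ee_rot: [0.0, 0.169, 0.986, 0.0]
contact_force: [-0.1, -0.4, -0.7]
width: 0.0855
gripper_force: 0.0
```

carry_out(
  motion=[
    {"tx": -0.3, "ty": -0.2, "tz": 0.05, "wx": 0, "wy": 0, "wz": 0.1, "grip": 1},
    {"tx": -0.6, "ty": -0.4, "tz": 0.1, "wx": 0, "wy": 0, "wz": 0.2, "grip": 1},
    {"tx": -0.85, "ty": -0.55, "tz": 0.15, "wx": 0, "wy": 0, "wz": 0.3, "grip": 1},
    {"tx": -1, "ty": -0.7, "tz": 0.3, "wx": 0, "wy": 0, "wz": 0.34, "grip": 1},
    {"tx": -1, "ty": -0.7, "tz": 0.3, "wx": 0, "wy": 0, "wz": 0.34, "grip": 1},
    {"tx": -1, "ty": -0.7, "tz": 0.3, "wx": 0, "wy": 0, "wz": 0.34, "grip": 1},
  ],
)

```text
time_s: 1.4
eef_pos: [0.4954, 0.2013, 0.3045]
ee_rot: [-0.0, 0.413, 0.911, -0.0]
contact_force: [-0.3, 0.6, -0.4]
width: 0.0855
gripper_force: 0.0
```

```bash
python3 - <<'E'
from h import *
d=cam('wrist');cv2.imwrite('pics/w2.png',d['image']);np.save('w2.npy',d,allow_pickle=True)
go([.527,.189,.30],41)
E
```

```text
t 1.45 pos [0.4953 0.202  0.305 ] yaw 41.3 q6 -0.34 tilt [0.0001 0.0004] F [-0.5  0.6 -0.1] w 0.0855 -> shift [-0.153  0.076  0.025] wz 0.004
```

View pics/w2.png

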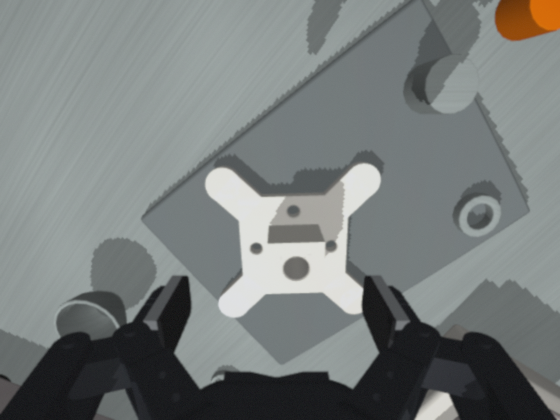

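The wheel is clear in this view. The bore is at (296,268) and plate holes at (256,248), (331,246) and (293,211). The cap top is at about (451,83) and the ring at (479,215).

```bash
python3 - <<'E'
from h import *
d=np.load('w2.npy',allow_pickle=True).item()
g=d['image'].astype(int).sum(2)
def dark(c,r):
    u,v=c;p=g[v-r:v+r,u-r:u+r];m=p<(p.min()+p.max())/2;y,x=np.nonzero(m);return [u-r+x.mean(),v-r+y.mean()]
B=dark((296,268),18);H=[dark(c,9) for c in((256,248),(331,246),(293,211))]
b=plane(d,[B],.062)[0];h=plane(d,H,.022);print(B,H);print(b,h)
v=h[1]-h[0];print('mid holes',(h[0]+h[1])/2,'dist',np.linalg.norm(v),'yaw',np.degrees(np.arctan2(v[1],v[0])))
print('cap',plane(d,[[451,83]],.052))
go([*b[:2],.20],np.degrees(np.arctan2(v[1],v[0])))
E
```

```text
[np.float64(295.7701863354037), np.float64(268.01863354037266)] [[np.float64(255.7904761904762), np.float64(248.0095238095238)], [np.float64(329.74436090225566), np.float64(244.5639097744361)], [np.float64(292.97478991596637), np.float64(210.7731092436975)]]
[0.52575487 0.18806443 0.062     ] [[0.50116316 0.16493153 0.022     ]
 [0.54914793 0.2115345  0.022     ]
 [0.50267478 0.21326624 0.022     ]]
mid holes [0.52515554 0.18823302 0.022     ] dist 0.06689076545997677 yaw 44.163044957963244
cap [[0.51501414 0.35947065 0.052     ]]
t 1.45 pos [0.4953 0.202  0.305 ] yaw 41.3 q6 -0.34 tilt [0.0001 0.0004] F [-0.5  0.6 -0.1] w 0.0855 -> shift [-0.153  0.068  0.525] wz -0.033
```

carry_out(
  motion=[
    {"tx": -0.1, "ty": 0.05, "tz": 0.15, "wx": 0, "wy": 0, "wz": -0.02, "grip": 1},
    {"tx": -0.155, "ty": 0.068, "tz": 0.3, "wx": 0, "wy": 0, "wz": -0.02, "grip": 1},
    {"tx": -0.155, "ty": 0.068, "tz": 0.42, "wx": 0, "wy": 0, "wz": -0.02, "grip": 1},
    {"tx": -0.155, "ty": 0.068, "tz": 0.5, "wx": 0, "wy": 0, "wz": -0.02, "grip": 1},
    {"tx": -0.155, "ty": 0.068, "tz": 0.52, "wx": 0, "wy": 0, "wz": -0.02, "grip": 1},
    {"tx": -0.155, "ty": 0.068, "tz": 0.52, "wx": 0, "wy": 0, "wz": -0.02, "grip": 1},
  ],
)

```text
time_s: 2.2
eef_pos: [0.5262, 0.1877, 0.2012]
ee_rot: [0.0, 0.398, 0.917, 0.0]
contact_force: [0.4, 0.1, 0.7]
width: 0.0853
gripper_force: 0.0
```

carry_out(
  motion=[
    {"tx": 0, "ty": 0, "tz": 0, "wx": 0, "wy": 0, "wz": 0, "grip": 0.2},
    {"tx": 0, "ty": 0, "tz": 0, "wx": 0, "wy": 0, "wz": 0, "grip": -0.2},
    {"tx": 0, "ty": 0, "tz": 0, "wx": 0, "wy": 0, "wz": 0, "grip": -0.2},
    {"tx": 0, "ty": 0, "tz": 0, "wx": 0, "wy": 0, "wz": 0, "grip": -0.2},
    {"tx": 0, "ty": 0, "tz": 0, "wx": 0, "wy": 0, "wz": 0, "grip": -0.2},
    {"tx": 0, "ty": 0, "tz": 0, "wx": 0, "wy": 0, "wz": 0, "grip": -0.2},
  ],
  grip_force=40,
)

```text
time_s: 2.95
eef_pos: [0.5265, 0.1872, 0.2014]
ee_rot: [0.0, 0.399, 0.917, 0.0]
contact_force: [-0.8, 0.9, 6.3]
width: 0.0437
gripper_force: 41.9
```

```bash
python3 - <<'E'
from h import *
go([.525,.188,.40])
E
```

```text
t 2.95 pos [0.5265 0.1872 0.2014] yaw 43.0 q6 -0.41 tilt [0.0012 0.0005] F [-0.8  0.9  6.3] w 0.0437 -> shift [ 0.008 -0.002 -0.993] wz 0
```

carry_out(
  motion=[
    {"tx": 0, "ty": 0, "tz": -0.02, "wx": 0, "wy": 0, "wz": 0, "grip": -0.2},
    {"tx": 0, "ty": 0, "tz": -0.1, "wx": 0, "wy": 0, "wz": 0, "grip": -0.2},
    {"tx": 0, "ty": 0, "tz": -0.3, "wx": 0, "wy": 0, "wz": 0, "grip": -0.2},
    {"tx": 0, "ty": 0, "tz": -0.5, "wx": 0, "wy": 0, "wz": 0, "grip": -0.2},
    {"tx": 0, "ty": 0, "tz": -0.7, "wx": 0, "wy": 0, "wz": 0, "grip": -0.2},
    {"tx": 0, "ty": 0, "tz": -0.9, "wx": 0, "wy": 0, "wz": 0, "grip": -0.2},
    {"tx": 0, "ty": 0, "tz": -1, "wx": 0, "wy": 0, "wz": 0, "grip": -0.2},
  ],
)

```text
time_s: 3.82
eef_pos: [0.5262, 0.1871, 0.4041]
ee_rot: [0.001, 0.399, 0.917, 0.001]
contact_force: [0.5, 0.9, -2.2]
width: 0.0436
gripper_force: 41.7
```

```bash
python3 - <<'E'
from h import *
d=np.load('top.npy',allow_pickle=True).item()
z=d['depth'][165:275,355:470];
ys,xs=np.mgrid[165:275,355:470];P=deep(d,np.c_[xs.ravel(),ys.ravel()])
m=(P[:,2]>.115)&(P[:,2]<.14);print('shaft top',m.sum(),P[m].mean(0),P[m].max(0))
top=P[m]
print('px',np.c_[xs.ravel(),ys.ravel()][m].mean(0))
c=(620-493)/2.6+355,125/2.6+165
print('pin',plane(d,[c],.078),'shaft',plane(d,[(422.5,215.5)],.132))
C=[(493+19,75),(493+220,15),(493+287,215),(493+78,282)]
hc=plane(d,[((a-493)/2.6+355,b/2.6+165) for a,b in C],.06);print('housing',hc,hc.mean(0))
go([.60,-.33,.42])
E
```

```text
shaft top 47 [ 0.49815304 -0.25868997  0.12834301] [ 0.50635171 -0.25029794  0.1339277 ]
px [421.25531915 216.08510638]
pin [[ 0.51394812 -0.22934994  0.078     ]] shaft [[ 0.49901846 -0.26070443  0.132     ]]
housing [[ 0.56518361 -0.12593794  0.06      ]
 [ 0.63416871 -0.33527636  0.06      ]
 [ 0.43021621 -0.39644673  0.06      ]
 [ 0.36101909 -0.18255518  0.06      ]] [ 0.4976469  -0.26005405  0.06      ]
t 3.83 pos [0.5262 0.1871 0.4041] yaw 43.0 q6 -0.41 tilt [0.0033 0.0012] F [ 0.5  0.9 -2.2] w 0.0436 -> shift [-2.142 -1.494 -0.081] wz 0
```

carry_out(
  motion=[
    {"tx": -0.1, "ty": -0.07, "tz": -0.02, "wx": 0, "wy": 0, "wz": 0, "grip": -0.2},
    {"tx": -0.28, "ty": -0.2, "tz": -0.04, "wx": 0, "wy": 0, "wz": 0, "grip": -0.2},
    {"tx": -0.46, "ty": -0.33, "tz": -0.06, "wx": 0, "wy": 0, "wz": 0, "grip": -0.2},
    {"tx": -0.64, "ty": -0.46, "tz": -0.08, "wx": 0, "wy": 0, "wz": 0, "grip": -0.2},
    {"tx": -0.82, "ty": -0.59, "tz": -0.1, "wx": 0, "wy": 0, "wz": 0, "grip": -0.2},
    {"tx": -1, "ty": -0.72, "tz": -0.1, "wx": 0, "wy": 0, "wz": 0, "grip": -0.2},
  ],
)

```text
time_s: 4.58
eef_pos: [0.557, -0.0588, 0.422]
ee_rot: [0.001, 0.399, 0.917, 0.0]
contact_force: [0.4, -0.1, -3.2]
width: 0.0434
gripper_force: 41.7
```

carry_out(
  motion=[
    {"tx": -0.18, "ty": -0.13, "tz": 0, "wx": 0, "wy": 0, "wz": -0.04, "grip": -0.2},
    {"tx": -0.36, "ty": -0.26, "tz": 0, "wx": 0, "wy": 0, "wz": -0.08, "grip": -0.2},
    {"tx": -0.54, "ty": -0.39, "tz": 0, "wx": 0, "wy": 0, "wz": -0.12, "grip": -0.2},
    {"tx": -0.72, "ty": -0.52, "tz": 0, "wx": 0, "wy": 0, "wz": -0.16, "grip": -0.2},
    {"tx": -0.9, "ty": -0.64, "tz": 0, "wx": 0, "wy": 0, "wz": -0.2, "grip": -0.2},
    {"tx": -1, "ty": -0.72, "tz": 0, "wx": 0, "wy": 0, "wz": -0.233, "grip": -0.2},
    {"tx": -1, "ty": -0.72, "tz": 0, "wx": 0, "wy": 0, "wz": -0.233, "grip": -0.2},
    {"tx": -1, "ty": -0.72, "tz": 0, "wx": 0, "wy": 0, "wz": -0.233, "grip": -0.2},
  ],
)

```text
time_s: 5.58
eef_pos: [0.5882, -0.3013, 0.4209]
ee_rot: [-0.0, 0.233, 0.972, 0.0]
contact_force: [1.1, 0.1, -1.8]
width: 0.0435
gripper_force: 41.6
```

```bash
python3 - <<'E'
from h import *
d=cam('wrist');cv2.imwrite('pics/w3.png',d['image']);np.save('w3.npy',d,allow_pickle=True)
go([.498,-.2595,.35],63)
E
```

```text
t 5.62 pos [ 0.5883 -0.301   0.421 ] yaw 63.0 q6 -1.58 tilt [-0.0002  0.0004] F [-0.4 -0.  -2.3] w 0.0435 -> shift [ 0.496 -0.02   0.355] wz 0.0
```

View pics/w3.png

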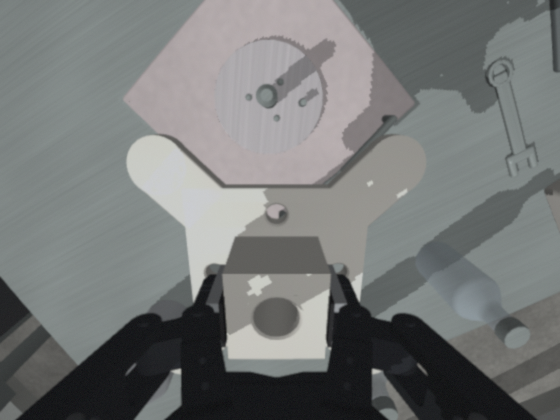

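The view shows the shaft top at (266,95), the pin tip near (303,102) and three studs around the shaft. The held wheel has its bore at (276,317).

```bash
python3 - <<'E'
from h import *
d=np.load('w3.npy',allow_pickle=True).item();im=d['image']
crop=cv2.resize(im[30:180,180:420],None,fx=3.3,fy=3.3,interpolation=cv2.INTER_CUBIC);cv2.imwrite('pics/w3c.png',crop)
s=plane(d,[(266,95)],.132)[0];p=plane(d,[(303,102)],.08)[0];st=plane(d,[(248,97),(281,82),(277,117)],.068)
print('shaft',s,'pin',p,'studs',st,st.mean(0))
v=p-s;print(np.hypot(v[0],v[1]),np.degrees(np.arctan2(v[1],v[0])))
z=.421-.1394;print('bore-in-hand',plane(d,[(276,317)],z),'holes', plane(d,[(276,213)],z-.04))
E
```

```text
shaft [ 0.49592685 -0.26397408  0.132     ] pin [ 0.51417914 -0.2351723   0.08      ] studs [[ 0.48509662 -0.28077465  0.068     ]
 [ 0.48756505 -0.24524927  0.068     ]
 [ 0.5153174  -0.26376545  0.068     ]] [ 0.49599302 -0.26326312  0.068     ]
0.03409821582964468 57.63671900368596
bore-in-hand [[ 0.58568982 -0.30084656  0.2816    ]] holes [[ 0.55586093 -0.28563135  0.2416    ]]
```

View pics/w3c.png

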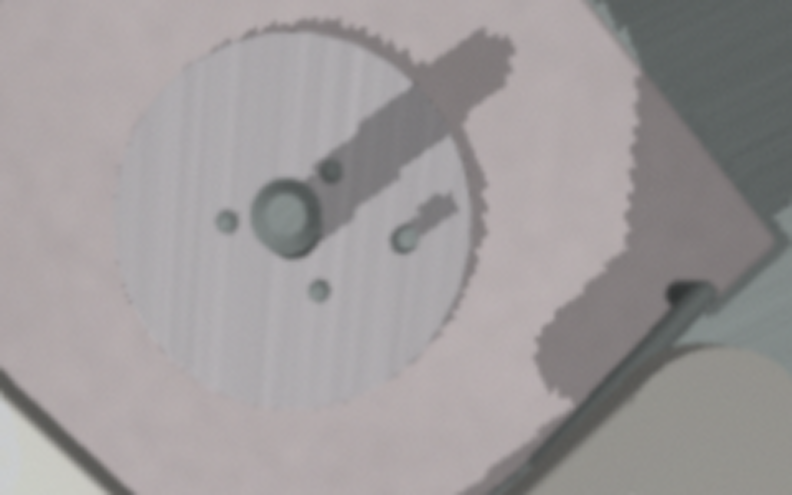

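```bash
python3 - <<'E'
from h import *
d=np.load('scene.npy',allow_pickle=True).item();im=d['image']
ys,xs=np.mgrid[120:180,180:235];uv=np.c_[xs.ravel(),ys.ravel()];P=deep(d,uv)
for a,b in((.1,.115),(.115,.128),(.128,.14),(.072,.085)):
    m=(P[:,2]>a)&(P[:,2]<b)&(np.hypot(P[:,0]-.498,P[:,1]+.26)<.055);print(a,m.sum(),P[m].mean(0).round(4),uv[m].mean(0).round(1))
m=(P[:,2]>.125)&(np.hypot(P[:,0]-.498,P[:,1]+.26)<.03);print(uv[m].min(0),uv[m].max(0))
dw=np.load('w3.npy',allow_pickle=True).item()
ys,xs=np.mgrid[60:130,230:340];uv=np.c_[xs.ravel(),ys.ravel()];P=deep(dw,uv)
for a,b in((.126,.14),(.074,.09)):
    m=(P[:,2]>a)&(P[:,2]<b);print(a,m.sum(),P[m].mean(0).round(4),uv[m].mean(0).round(1))
c=cv2.resize(im[120:190,160:250],None,fx=6,fy=6,interpolation=cv2.INTER_CUBIC);cv2.imwrite('pics/s1c.png',c)
E
```

```text
0.1 33 [ 0.4999 -0.2567  0.1074] [203.9 144.8]
0.115 26 [ 0.5007 -0.2568  0.122 ] [203.2 140.4]
0.128 22 [ 0.4991 -0.2594  0.131 ] [203.  136.9]
0.072 33 [ 0.5061 -0.2477  0.0793] [204.3 155.8]
[200 135] [206 140]
0.126 377 [ 0.4959 -0.2634  0.1293] [266.8  94.9]
0.074 49 [ 0.513  -0.2374  0.0804] [300.4 101.9]
```

View pics/s1c.png

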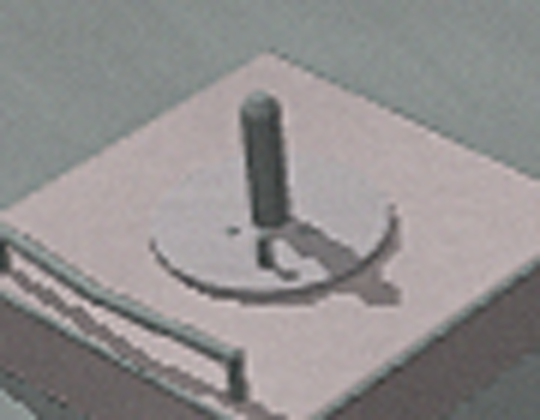

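The scene camera shows the shaft tip at crop (260,95), the pin at about (264,245) and the rail bowed outwards. The views agree to within about 4 mm, which the tapered tip will capture. I'll hover the wheel over the shaft, about 14 mm above it.

carry_out(
  motion=[
    {"tx": 0.12, "ty": -0.007, "tz": 0, "wx": 0, "wy": 0, "wz": 0.01, "grip": -0.2},
    {"tx": 0.3, "ty": -0.02, "tz": 0.05, "wx": 0, "wy": 0, "wz": 0.035, "grip": -0.2},
    {"tx": 0.487, "ty": -0.027, "tz": 0.15, "wx": 0, "wy": 0, "wz": 0.035, "grip": -0.2},
    {"tx": 0.487, "ty": -0.027, "tz": 0.3, "wx": 0, "wy": 0, "wz": 0.035, "grip": -0.2},
    {"tx": 0.487, "ty": -0.027, "tz": 0.4, "wx": 0, "wy": 0, "wz": 0.035, "grip": -0.2},
    {"tx": 0.487, "ty": -0.027, "tz": 0.43, "wx": 0, "wy": 0, "wz": 0.035, "grip": -0.2},
    {"tx": 0.487, "ty": -0.027, "tz": 0.43, "wx": 0, "wy": 0, "wz": 0.035, "grip": -0.2},
    {"tx": 0.487, "ty": -0.027, "tz": 0.43, "wx": 0, "wy": 0, "wz": 0.035, "grip": -0.2},
  ],
)

```text
time_s: 6.62
eef_pos: [0.4997, -0.2625, 0.3357]
ee_rot: [0.001, 0.258, 0.966, -0.0]
contact_force: [-0.3, 0.9, -1.7]
width: 0.0437
gripper_force: 41.6
```

```bash
python3 - <<'E'
from h import *
go([.499,-.2615,.31],60)
E
```

```text
t 6.62 pos [ 0.4997 -0.2625  0.3357] yaw 60.1 q6 -1.53 tilt [ 0.0013 -0.0007] F [-0.3  0.9 -1.7] w 0.0437 -> shift [0.006 0.003 0.128] wz 0.001
```

carry_out(
  motion=[
    {"tx": 0.006, "ty": 0.003, "tz": 0.03, "wx": 0, "wy": 0, "wz": 0, "grip": -0.2},
    {"tx": 0.006, "ty": 0.003, "tz": 0.05, "wx": 0, "wy": 0, "wz": 0, "grip": -0.2},
    {"tx": 0.006, "ty": 0.003, "tz": 0.065, "wx": 0, "wy": 0, "wz": 0, "grip": -0.2},
    {"tx": 0.006, "ty": 0.003, "tz": 0.08, "wx": 0, "wy": 0, "wz": 0, "grip": -0.2},
    {"tx": 0.006, "ty": 0.003, "tz": 0.085, "wx": 0, "wy": 0, "wz": 0, "grip": -0.2},
    {"tx": 0.006, "ty": 0.003, "tz": 0.085, "wx": 0, "wy": 0, "wz": 0, "grip": -0.2},
  ],
)

```text
time_s: 7.38
eef_pos: [0.4985, -0.2615, 0.3176]
ee_rot: [-0.0, 0.258, 0.966, -0.0]
contact_force: [-0.1, -0.2, -1.4]
width: 0.0437
gripper_force: 41.6
```

carry_out(
  motion=[
    {"tx": 0, "ty": 0, "tz": 0.01, "wx": 0, "wy": 0, "wz": 0, "grip": -0.2},
    {"tx": 0, "ty": 0, "tz": 0.02, "wx": 0, "wy": 0, "wz": 0, "grip": -0.2},
    {"tx": 0, "ty": 0, "tz": 0.02, "wx": 0, "wy": 0, "wz": 0, "grip": -0.2},
  ],
)

```text
time_s: 7.75
eef_pos: [0.4981, -0.262, 0.3138]
ee_rot: [-0.0, 0.258, 0.966, -0.001]
contact_force: [-3.5, -5.7, -1.8]
width: 0.0429
gripper_force: 42.2
```

carry_out(
  motion=[
    {"tx": 0, "ty": -0.005, "tz": 0, "wx": 0, "wy": 0, "wz": 0, "grip": -0.2},
    {"tx": 0, "ty": -0.008, "tz": 0, "wx": 0, "wy": 0, "wz": 0, "grip": -0.2},
    {"tx": 0, "ty": -0.008, "tz": 0.01, "wx": 0, "wy": 0, "wz": 0, "grip": -0.2},
  ],
)

```text
time_s: 8.12
eef_pos: [0.4978, -0.2628, 0.3117]
ee_rot: [0.0, 0.258, 0.966, 0.0]
contact_force: [-0.3, 0.1, -2.0]
width: 0.0434
gripper_force: 42.3
```

carry_out(
  motion=[
    {"tx": 0, "ty": -0.003, "tz": 0.02, "wx": 0, "wy": 0, "wz": 0, "grip": -0.2},
    {"tx": 0, "ty": -0.003, "tz": 0.04, "wx": 0, "wy": 0, "wz": 0, "grip": -0.2},
    {"tx": 0, "ty": -0.003, "tz": 0.06, "wx": 0, "wy": 0, "wz": 0, "grip": -0.2},
    {"tx": 0, "ty": -0.003, "tz": 0.06, "wx": 0, "wy": 0, "wz": 0, "grip": -0.2},
  ],
)

```text
time_s: 8.62
eef_pos: [0.4973, -0.2632, 0.2992]
ee_rot: [-0.0, 0.258, 0.966, 0.0]
contact_force: [0.3, 0.1, -2.0]
width: 0.0433
gripper_force: 42.3
```

carry_out(
  motion=[
    {"tx": 0, "ty": 0, "tz": 0.02, "wx": 0, "wy": 0, "wz": 0, "grip": -0.2},
    {"tx": 0, "ty": 0, "tz": 0.04, "wx": 0, "wy": 0, "wz": 0, "grip": -0.2},
    {"tx": 0, "ty": 0, "tz": 0.06, "wx": 0, "wy": 0, "wz": 0, "grip": -0.2},
    {"tx": 0, "ty": 0, "tz": 0.08, "wx": 0, "wy": 0, "wz": 0, "grip": -0.2},
    {"tx": 0, "ty": 0, "tz": 0.09, "wx": 0, "wy": 0, "wz": 0, "grip": -0.2},
    {"tx": 0, "ty": 0, "tz": 0.09, "wx": 0, "wy": 0, "wz": 0, "grip": -0.2},
  ],
)

```text
time_s: 9.38
eef_pos: [0.4974, -0.2633, 0.2815]
ee_rot: [-0.0, 0.258, 0.966, 0.0]
contact_force: [-0.4, 0.0, -2.7]
width: 0.0433
gripper_force: 42.3
```

carry_out(
  motion=[
    {"tx": 0, "ty": 0, "tz": 0.015, "wx": 0, "wy": 0, "wz": 0, "grip": -0.2},
    {"tx": 0, "ty": 0, "tz": 0.03, "wx": 0, "wy": 0, "wz": 0, "grip": -0.2},
    {"tx": 0, "ty": 0, "tz": 0.04, "wx": 0, "wy": 0, "wz": 0, "grip": -0.2},
    {"tx": 0, "ty": 0, "tz": 0.05, "wx": 0, "wy": 0, "wz": 0, "grip": -0.2},
    {"tx": 0, "ty": 0, "tz": 0.055, "wx": 0, "wy": 0, "wz": 0, "grip": -0.2},
    {"tx": 0, "ty": 0, "tz": 0.055, "wx": 0, "wy": 0, "wz": 0, "grip": -0.2},
  ],
)

```text
time_s: 10.12
eef_pos: [0.4974, -0.2633, 0.2706]
ee_rot: [-0.0, 0.258, 0.966, 0.0]
contact_force: [-0.2, -0.1, -2.7]
width: 0.0435
gripper_force: 42.3
```

No contact yet at the expected pin height, so the pin may already be at a hole. I'll go on in small steps.

carry_out(
  motion=[
    {"tx": 0, "ty": 0, "tz": 0.006, "wx": 0, "wy": 0, "wz": 0, "grip": -0.2},
    {"tx": 0, "ty": 0, "tz": 0.012, "wx": 0, "wy": 0, "wz": 0, "grip": -0.2},
    {"tx": 0, "ty": 0, "tz": 0.018, "wx": 0, "wy": 0, "wz": 0, "grip": -0.2},
    {"tx": 0, "ty": 0, "tz": 0.018, "wx": 0, "wy": 0, "wz": 0, "grip": -0.2},
  ],
)

```text
time_s: 10.62
eef_pos: [0.4974, -0.2633, 0.267]
ee_rot: [-0.0, 0.258, 0.966, 0.0]
contact_force: [-0.1, 0.6, -2.1]
width: 0.0434
gripper_force: 42.3
```

carry_out(
  motion=[
    {"tx": 0, "ty": 0, "tz": 0.008, "wx": 0, "wy": 0, "wz": 0, "grip": -0.2},
    {"tx": 0, "ty": 0, "tz": 0.016, "wx": 0, "wy": 0, "wz": 0, "grip": -0.2},
    {"tx": 0, "ty": 0, "tz": 0.024, "wx": 0, "wy": 0, "wz": 0, "grip": -0.2},
    {"tx": 0, "ty": 0, "tz": 0.024, "wx": 0, "wy": 0, "wz": 0, "grip": -0.2},
  ],
)

```text
time_s: 11.12
eef_pos: [0.4974, -0.2633, 0.2621]
ee_rot: [-0.0, 0.258, 0.966, 0.0]
contact_force: [-0.5, -0.3, -2.9]
width: 0.0438
gripper_force: 42.3
```

carry_out(
  motion=[
    {"tx": 0, "ty": 0, "tz": 0.006, "wx": 0, "wy": 0, "wz": 0, "grip": -0.2},
    {"tx": 0, "ty": 0, "tz": 0.012, "wx": 0, "wy": 0, "wz": 0, "grip": -0.2},
    {"tx": 0, "ty": 0, "tz": 0.016, "wx": 0, "wy": 0, "wz": 0, "grip": -0.2},
    {"tx": 0, "ty": 0, "tz": 0.016, "wx": 0, "wy": 0, "wz": 0, "grip": -0.2},
  ],
)

```text
time_s: 11.62
eef_pos: [0.4974, -0.2633, 0.259]
ee_rot: [-0.0, 0.258, 0.966, 0.0]
contact_force: [0.9, -0.5, -1.6]
width: 0.0432
gripper_force: 42.3
```

carry_out(
  motion=[
    {"tx": 0, "ty": 0, "tz": 0.004, "wx": 0, "wy": 0, "wz": 0, "grip": -0.2},
    {"tx": 0, "ty": 0, "tz": 0.008, "wx": 0, "wy": 0, "wz": 0, "grip": -0.2},
    {"tx": 0, "ty": 0, "tz": 0.008, "wx": 0, "wy": 0, "wz": 0, "grip": -0.2},
  ],
)

```text
time_s: 12.0
eef_pos: [0.4974, -0.2633, 0.2574]
ee_rot: [-0.0, 0.258, 0.966, 0.0]
contact_force: [0.1, -0.1, -2.0]
width: 0.0435
gripper_force: 42.3
```

carry_out(
  motion=[
    {"tx": 0, "ty": 0, "tz": 0.003, "wx": 0, "wy": 0, "wz": 0, "grip": -0.2},
    {"tx": 0, "ty": 0, "tz": 0.006, "wx": 0, "wy": 0, "wz": 0, "grip": -0.2},
    {"tx": 0, "ty": 0, "tz": 0.006, "wx": 0, "wy": 0, "wz": 0, "grip": -0.2},
  ],
)

```text
time_s: 12.38
eef_pos: [0.4975, -0.2634, 0.257]
ee_rot: [0.0, 0.258, 0.966, -0.0]
contact_force: [-2.5, 1.6, 5.9]
width: 0.0434
gripper_force: 43.7
```

The wheel is on the studs at 5.9 N. I'll ease off slightly, release and rise.

carry_out(
  motion=[
    {"tx": 0, "ty": 0, "tz": -0.004, "wx": 0, "wy": 0, "wz": 0, "grip": -0.2},
    {"tx": 0, "ty": 0, "tz": -0.004, "wx": 0, "wy": 0, "wz": 0, "grip": 0.3},
    {"tx": 0, "ty": 0, "tz": -0.004, "wx": 0, "wy": 0, "wz": 0, "grip": 0.8},
    {"tx": 0, "ty": 0, "tz": -0.004, "wx": 0, "wy": 0, "wz": 0, "grip": 0.8},
    {"tx": 0, "ty": 0, "tz": -0.004, "wx": 0, "wy": 0, "wz": 0, "grip": 0.8},
    {"tx": 0, "ty": 0, "tz": -0.1, "wx": 0, "wy": 0, "wz": 0, "grip": 0.8},
    {"tx": 0, "ty": 0, "tz": -0.3, "wx": 0, "wy": 0, "wz": 0, "grip": 0.8},
    {"tx": 0, "ty": 0, "tz": -0.5, "wx": 0, "wy": 0, "wz": 0, "grip": 0.8},
    {"tx": 0, "ty": 0, "tz": -0.6, "wx": 0, "wy": 0, "wz": 0, "grip": 0.8},
    {"tx": 0, "ty": 0, "tz": -0.6, "wx": 0, "wy": 0, "wz": 0, "grip": 0.8},
  ],
)

```text
time_s: 13.62
eef_pos: [0.4978, -0.2635, 0.3778]
ee_rot: [0.002, 0.258, 0.966, -0.0]
contact_force: [0.9, -0.0, -0.2]
width: 0.077
gripper_force: 0.0
```

```bash
python3 - <<'E'
from h import *
d=cam('wrist');cv2.imwrite('pics/w4.png',d['image']);np.save('w4.npy',d,allow_pickle=True)
ys,xs=np.mgrid[0:420:2,0:560:2];uv=np.c_[xs.ravel(),ys.ravel()];ok=d['depth'][::2,::2].ravel()>0;P=deep(d,uv)[ok]
r=np.hypot(P[:,0]-.497,P[:,1]+.263)
for a,b,q in((.07,.09,.099),(.113,.123,.03),(.126,.14,.03)):
    m=(r<q)&(P[:,2]>a)&(P[:,2]<b);S=P[m];
    if len(S)>5: print(a,m.sum(),S.mean(0).round(4),np.median(S[:,2]).round(4),'slope',np.linalg.lstsq(np.c_[S[:,:2],np.ones(len(S))],S[:,2],rcond=None)[0][:2].round(3))
go([.515,.3595,.25])
E
```

```text
0.07 2927 [ 0.4883 -0.2584  0.0768] 0.0768 slope [0.001 0.001]
0.113 622 [ 0.4951 -0.2624  0.1168] 0.1168 slope [ 0.003 -0.001]
0.126 95 [ 0.4947 -0.2628  0.1291] 0.1292 slope [ 0.061 -0.029]
t 13.68 pos [ 0.4974 -0.2633  0.3764] yaw 60.0 q6 -1.54 tilt [ 0.0009 -0.0005] F [-0.4  0.3 -0.6] w 0.0765 -> shift [1.479 2.742 0.631] wz 0
```

View pics/w4.png

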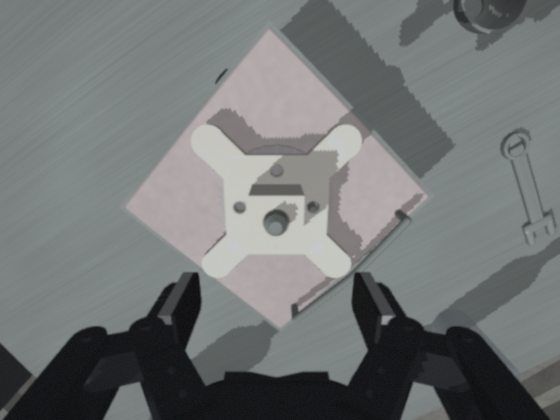

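The wheel is home and level: plate top 0.077, hub top 0.117, slope about 0, with the bore and shaft at (276,222) in the picture. Next is the cap.

carry_out(
  motion=[
    {"tx": 0.06, "ty": 0.12, "tz": 0, "wx": 0, "wy": 0, "wz": 0, "grip": 0.4},
    {"tx": 0.17, "ty": 0.32, "tz": 0, "wx": 0, "wy": 0, "wz": 0, "grip": 0.4},
    {"tx": 0.28, "ty": 0.52, "tz": 0, "wx": 0, "wy": 0, "wz": 0, "grip": 0.4},
    {"tx": 0.39, "ty": 0.72, "tz": 0, "wx": 0, "wy": 0, "wz": 0, "grip": 0.4},
    {"tx": 0.5, "ty": 0.92, "tz": 0, "wx": 0, "wy": 0, "wz": 0, "grip": 0.4},
  ],
)

```text
time_s: 14.3
eef_pos: [0.5021, -0.0525, 0.3747]
ee_rot: [-0.001, 0.259, 0.966, -0.0]
contact_force: [-0.4, 0.0, 0.2]
width: 0.06
gripper_force: 0.0
```

carry_out(
  motion=[
    {"tx": 0.11, "ty": 0.2, "tz": 0, "wx": 0, "wy": 0, "wz": 0, "grip": 0.4},
    {"tx": 0.22, "ty": 0.4, "tz": 0, "wx": 0, "wy": 0, "wz": 0, "grip": 0.4},
    {"tx": 0.32, "ty": 0.6, "tz": 0, "wx": 0, "wy": 0, "wz": 0, "grip": 0.4},
    {"tx": 0.43, "ty": 0.8, "tz": 0, "wx": 0, "wy": 0, "wz": 0, "grip": 0.4},
    {"tx": 0.5, "ty": 0.92, "tz": 0, "wx": 0, "wy": 0, "wz": 0, "grip": 0.4},
  ],
)

```text
time_s: 14.92
eef_pos: [0.5073, 0.1572, 0.3745]
ee_rot: [-0.001, 0.258, 0.966, -0.001]
contact_force: [-0.1, 0.0, -0.5]
width: 0.0599
gripper_force: 0.0
```

carry_out(
  motion=[
    {"tx": 0.11, "ty": 0.2, "tz": 0.05, "wx": 0, "wy": 0, "wz": 0, "grip": 0.4},
    {"tx": 0.22, "ty": 0.4, "tz": 0.1, "wx": 0, "wy": 0, "wz": 0, "grip": 0.4},
    {"tx": 0.32, "ty": 0.6, "tz": 0.15, "wx": 0, "wy": 0, "wz": 0, "grip": 0.4},
    {"tx": 0.43, "ty": 0.8, "tz": 0.18, "wx": 0, "wy": 0, "wz": 0, "grip": 0.4},
    {"tx": 0.48, "ty": 0.9, "tz": 0.2, "wx": 0, "wy": 0, "wz": 0, "grip": 0.4},
    {"tx": 0.48, "ty": 0.9, "tz": 0.2, "wx": 0, "wy": 0, "wz": 0, "grip": 0.4},
    {"tx": 0.48, "ty": 0.9, "tz": 0.2, "wx": 0, "wy": 0, "wz": 0, "grip": 0.4},
  ],
)

```text
time_s: 15.8
eef_pos: [0.5145, 0.3582, 0.3357]
ee_rot: [-0.0, 0.259, 0.966, -0.001]
contact_force: [-0.6, -1.4, -0.4]
width: 0.0601
gripper_force: 0.0
```

```bash
python3 - <<'E'
from h import *
d=cam('wrist');cv2.imwrite('pics/w5.png',d['image']);np.save('w5.npy',d,allow_pickle=True)
ys,xs=np.mgrid[0:420,0:560];uv=np.c_[xs.ravel(),ys.ravel()];P=deep(d,uv)
r=np.hypot(P[:,0]-.515,P[:,1]-.36);m=(r<.04)&(P[:,2]>.046)&(P[:,2]<.06)&(d['depth'].ravel()>0)
c,rad=cv2.minEnclosingCircle(P[m][:,:2].astype(np.float32));print(m.sum(),P[m].mean(0),c,rad,uv[m].mean(0))
go([*P[m].mean(0)[:2],.193])
E
```

```text
1506 [0.51549407 0.36106763 0.05082109] (0.516160249710083, 0.36071068048477173) 0.0198878962546587 [280.83200531 214.09495352]
t 15.85 pos [0.5146 0.358  0.3361] yaw 60.0 q6 -0.44 tilt [-0.0005 -0.0007] F [ 0.7 -0.   0.6] w 0.0598 -> shift [0.004 0.016 0.715] wz 0
```

View pics/w5.png

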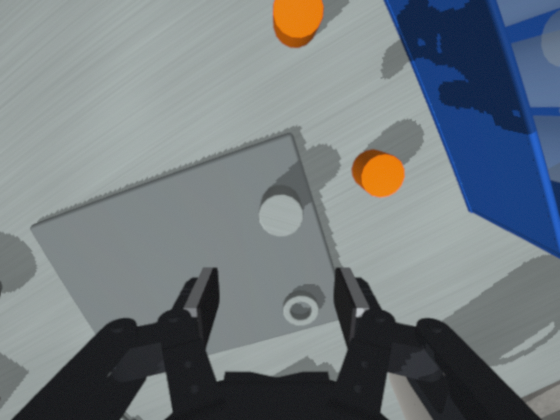

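The cap is at (281,214), with the ring at (301,309) and the orange look-alike at (380,175), both clear of the fingers. I'll descend and grip.

carry_out(
  motion=[
    {"tx": 0.005, "ty": 0.015, "tz": 0.2, "wx": 0, "wy": 0, "wz": 0, "grip": 0.4},
    {"tx": 0.005, "ty": 0.015, "tz": 0.4, "wx": 0, "wy": 0, "wz": 0, "grip": 0.4},
    {"tx": 0.005, "ty": 0.015, "tz": 0.58, "wx": 0, "wy": 0, "wz": 0, "grip": 0.4},
    {"tx": 0.005, "ty": 0.015, "tz": 0.68, "wx": 0, "wy": 0, "wz": 0, "grip": 0.4},
    {"tx": 0.005, "ty": 0.015, "tz": 0.715, "wx": 0, "wy": 0, "wz": 0, "grip": 0.4},
    {"tx": 0.005, "ty": 0.015, "tz": 0.715, "wx": 0, "wy": 0, "wz": 0, "grip": 0.4},
  ],
)

```text
time_s: 16.6
eef_pos: [0.5156, 0.3623, 0.1939]
ee_rot: [0.0, 0.259, 0.966, 0.0]
contact_force: [0.0, -0.3, -0.0]
width: 0.0597
gripper_force: 0.0
```

carry_out(
  motion=[
    {"tx": 0, "ty": 0, "tz": 0, "wx": 0, "wy": 0, "wz": 0, "grip": 0},
    {"tx": 0, "ty": 0, "tz": 0, "wx": 0, "wy": 0, "wz": 0, "grip": -0.2},
    {"tx": 0, "ty": 0, "tz": 0, "wx": 0, "wy": 0, "wz": 0, "grip": -0.3},
    {"tx": 0, "ty": 0, "tz": 0, "wx": 0, "wy": 0, "wz": 0, "grip": -0.3},
    {"tx": 0, "ty": 0, "tz": 0, "wx": 0, "wy": 0, "wz": 0, "grip": -0.3},
  ],
)

```text
time_s: 17.23
eef_pos: [0.5157, 0.3628, 0.1948]
ee_rot: [0.001, 0.258, 0.966, 0.001]
contact_force: [-0.3, -0.7, 6.6]
width: 0.0392
gripper_force: 40.2
```

carry_out(
  motion=[
    {"tx": 0, "ty": 0, "tz": -0.05, "wx": 0, "wy": 0, "wz": 0, "grip": -0.3},
    {"tx": 0, "ty": 0, "tz": -0.2, "wx": 0, "wy": 0, "wz": 0, "grip": -0.3},
    {"tx": 0, "ty": 0, "tz": -0.4, "wx": 0, "wy": 0, "wz": 0, "grip": -0.3},
    {"tx": 0, "ty": 0, "tz": -0.65, "wx": 0, "wy": 0, "wz": 0, "grip": -0.3},
    {"tx": 0, "ty": 0, "tz": -0.85, "wx": 0, "wy": 0, "wz": 0, "grip": -0.3},
    {"tx": 0, "ty": 0, "tz": -0.9, "wx": 0, "wy": 0, "wz": 0, "grip": -0.3},
    {"tx": 0, "ty": 0, "tz": -0.9, "wx": 0, "wy": 0, "wz": 0, "grip": -0.3},
  ],
)

```text
time_s: 18.1
eef_pos: [0.515, 0.3623, 0.3735]
ee_rot: [0.0, 0.258, 0.966, 0.0]
contact_force: [-0.3, -0.4, -1.0]
width: 0.0391
gripper_force: 40.5
```

```bash
python3 - <<'E'
from h import *
go([.4955,-.2628,.36],60)
E
```

```text
t 18.1 pos [0.515  0.3623 0.3735] yaw 60.0 q6 -0.44 tilt [0.0006 0.0004] F [-0.3 -0.4 -1. ] w 0.0391 -> shift [-1.476 -2.757  0.066] wz 0.001
```

carry_out(
  motion=[
    {"tx": -0.06, "ty": -0.12, "tz": 0, "wx": 0, "wy": 0, "wz": 0, "grip": -0.3},
    {"tx": -0.17, "ty": -0.32, "tz": 0, "wx": 0, "wy": 0, "wz": 0, "grip": -0.3},
    {"tx": -0.28, "ty": -0.52, "tz": 0, "wx": 0, "wy": 0, "wz": 0, "grip": -0.3},
    {"tx": -0.39, "ty": -0.72, "tz": 0, "wx": 0, "wy": 0, "wz": 0, "grip": -0.3},
    {"tx": -0.5, "ty": -0.92, "tz": 0, "wx": 0, "wy": 0, "wz": 0, "grip": -0.3},
  ],
)

```text
time_s: 18.73
eef_pos: [0.5088, 0.1505, 0.3715]
ee_rot: [-0.001, 0.258, 0.966, -0.001]
contact_force: [0.4, 1.0, -0.8]
width: 0.0394
gripper_force: 40.6
```

carry_out(
  motion=[
    {"tx": -0.11, "ty": -0.2, "tz": 0, "wx": 0, "wy": 0, "wz": 0, "grip": -0.3},
    {"tx": -0.22, "ty": -0.4, "tz": 0, "wx": 0, "wy": 0, "wz": 0, "grip": -0.3},
    {"tx": -0.32, "ty": -0.6, "tz": 0, "wx": 0, "wy": 0, "wz": 0, "grip": -0.3},
    {"tx": -0.43, "ty": -0.8, "tz": 0, "wx": 0, "wy": 0, "wz": 0, "grip": -0.3},
    {"tx": -0.5, "ty": -0.92, "tz": 0, "wx": 0, "wy": 0, "wz": 0, "grip": -0.3},
  ],
)

```text
time_s: 19.35
eef_pos: [0.5031, -0.0588, 0.3716]
ee_rot: [-0.002, 0.259, 0.966, -0.0]
contact_force: [0.5, -0.5, -0.4]
width: 0.0388
gripper_force: 40.6
```

carry_out(
  motion=[
    {"tx": -0.11, "ty": -0.2, "tz": 0, "wx": 0, "wy": 0, "wz": 0, "grip": -0.3},
    {"tx": -0.22, "ty": -0.4, "tz": 0, "wx": 0, "wy": 0, "wz": 0, "grip": -0.3},
    {"tx": -0.32, "ty": -0.6, "tz": 0, "wx": 0, "wy": 0, "wz": 0, "grip": -0.3},
    {"tx": -0.4, "ty": -0.78, "tz": 0.02, "wx": 0, "wy": 0, "wz": 0, "grip": -0.3},
    {"tx": -0.473, "ty": -0.917, "tz": 0.07, "wx": 0, "wy": 0, "wz": 0, "grip": -0.3},
    {"tx": -0.473, "ty": -0.917, "tz": 0.07, "wx": 0, "wy": 0, "wz": 0, "grip": -0.3},
    {"tx": -0.473, "ty": -0.917, "tz": 0.07, "wx": 0, "wy": 0, "wz": 0, "grip": -0.3},
  ],
)

```text
time_s: 20.23
eef_pos: [0.4942, -0.2623, 0.3581]
ee_rot: [-0.001, 0.259, 0.966, 0.0]
contact_force: [0.6, 0.2, -1.2]
width: 0.0391
gripper_force: 40.6
```

```bash
python3 - <<'E'
from h import *
go([.4955,-.2628,.32],60)
E
```

```text
t 20.23 pos [ 0.4942 -0.2623  0.3581] yaw 60.0 q6 -1.54 tilt [-0.0023  0.0014] F [ 0.6  0.2 -1.2] w 0.0391 -> shift [-0.008  0.001  0.19 ] wz -0.0
```

Moving to just above the shaft tip, then in by feel.

carry_out(
  motion=[
    {"tx": -0.006, "ty": 0, "tz": 0.05, "wx": 0, "wy": 0, "wz": 0, "grip": -0.3},
    {"tx": -0.006, "ty": 0, "tz": 0.1, "wx": 0, "wy": 0, "wz": 0, "grip": -0.3},
    {"tx": -0.006, "ty": 0, "tz": 0.15, "wx": 0, "wy": 0, "wz": 0, "grip": -0.3},
    {"tx": -0.006, "ty": 0, "tz": 0.19, "wx": 0, "wy": 0, "wz": 0, "grip": -0.3},
    {"tx": -0.006, "ty": 0, "tz": 0.2, "wx": 0, "wy": 0, "wz": 0, "grip": -0.3},
    {"tx": -0.006, "ty": 0, "tz": 0.2, "wx": 0, "wy": 0, "wz": 0, "grip": -0.3},
  ],
)

```text
time_s: 20.98
eef_pos: [0.4963, -0.2631, 0.3192]
ee_rot: [-0.0, 0.258, 0.966, 0.0]
contact_force: [-0.2, -0.6, -1.0]
width: 0.0387
gripper_force: 40.6
```

carry_out(
  motion=[
    {"tx": 0, "ty": 0, "tz": 0.008, "wx": 0, "wy": 0, "wz": 0, "grip": -0.3},
    {"tx": 0, "ty": 0, "tz": 0.016, "wx": 0, "wy": 0, "wz": 0, "grip": -0.3},
    {"tx": 0, "ty": 0, "tz": 0.025, "wx": 0, "wy": 0, "wz": 0, "grip": -0.3},
    {"tx": 0, "ty": 0, "tz": 0.025, "wx": 0, "wy": 0, "wz": 0, "grip": -0.3},
  ],
)

```text
time_s: 21.48
eef_pos: [0.4961, -0.263, 0.3141]
ee_rot: [-0.0, 0.258, 0.966, 0.0]
contact_force: [-0.4, -0.5, -1.4]
width: 0.0388
gripper_force: 40.6
```

carry_out(
  motion=[
    {"tx": 0, "ty": 0, "tz": 0.008, "wx": 0, "wy": 0, "wz": 0, "grip": -0.3},
    {"tx": 0, "ty": 0, "tz": 0.016, "wx": 0, "wy": 0, "wz": 0, "grip": -0.3},
    {"tx": 0, "ty": 0, "tz": 0.024, "wx": 0, "wy": 0, "wz": 0, "grip": -0.3},
    {"tx": 0, "ty": 0, "tz": 0.024, "wx": 0, "wy": 0, "wz": 0, "grip": -0.3},
  ],
)

```text
time_s: 21.98
eef_pos: [0.4961, -0.263, 0.3095]
ee_rot: [-0.0, 0.258, 0.966, 0.0]
contact_force: [-1.6, 1.1, 0.8]
width: 0.0389
gripper_force: 41.0
```

carry_out(
  motion=[
    {"tx": 0, "ty": 0, "tz": 0.006, "wx": 0, "wy": 0, "wz": 0, "grip": -0.3},
    {"tx": 0, "ty": 0, "tz": 0.011, "wx": 0, "wy": 0, "wz": 0, "grip": -0.3},
    {"tx": 0, "ty": 0, "tz": 0.011, "wx": 0, "wy": 0, "wz": 0, "grip": -0.3},
  ],
)

```text
time_s: 22.35
eef_pos: [0.4958, -0.2629, 0.3068]
ee_rot: [-0.001, 0.258, 0.966, 0.0]
contact_force: [-2.5, 1.5, -1.3]
width: 0.0389
gripper_force: 40.8
```

carry_out(
  motion=[
    {"tx": 0.005, "ty": 0, "tz": 0, "wx": 0, "wy": 0, "wz": 0, "grip": -0.3},
    {"tx": 0.008, "ty": 0, "tz": 0.006, "wx": 0, "wy": 0, "wz": 0, "grip": -0.3},
    {"tx": 0.008, "ty": 0, "tz": 0.012, "wx": 0, "wy": 0, "wz": 0, "grip": -0.3},
    {"tx": 0.008, "ty": 0, "tz": 0.018, "wx": 0, "wy": 0, "wz": 0, "grip": -0.3},
    {"tx": 0.008, "ty": 0, "tz": 0.018, "wx": 0, "wy": 0, "wz": 0, "grip": -0.3},
  ],
)

```text
time_s: 22.98
eef_pos: [0.4948, -0.2623, 0.3036]
ee_rot: [0.0, 0.258, 0.966, -0.0]
contact_force: [0.4, 0.6, -1.1]
width: 0.0396
gripper_force: 40.7
```

carry_out(
  motion=[
    {"tx": 0, "ty": 0, "tz": 0.004, "wx": 0, "wy": 0, "wz": 0, "grip": -0.3},
    {"tx": 0, "ty": 0, "tz": 0.008, "wx": 0, "wy": 0, "wz": 0, "grip": -0.3},
    {"tx": 0, "ty": 0, "tz": 0.008, "wx": 0, "wy": 0, "wz": 0, "grip": -0.3},
  ],
)

```text
time_s: 23.35
eef_pos: [0.4948, -0.2622, 0.302]
ee_rot: [-0.0, 0.258, 0.966, 0.0]
contact_force: [-0.6, -0.2, -1.0]
width: 0.0393
gripper_force: 40.7
```

carry_out(
  motion=[
    {"tx": 0, "ty": 0, "tz": 0.004, "wx": 0, "wy": 0, "wz": 0, "grip": -0.3},
    {"tx": 0, "ty": 0, "tz": 0.007, "wx": 0, "wy": 0, "wz": 0, "grip": -0.3},
    {"tx": 0, "ty": 0, "tz": 0.007, "wx": 0, "wy": 0, "wz": 0, "grip": -0.3},
  ],
)

```text
time_s: 23.72
eef_pos: [0.4948, -0.2623, 0.3007]
ee_rot: [-0.0, 0.258, 0.966, -0.0]
contact_force: [-0.1, -0.3, -1.7]
width: 0.0388
gripper_force: 40.7
```

carry_out(
  motion=[
    {"tx": 0, "ty": 0, "tz": 0.004, "wx": 0, "wy": 0, "wz": 0, "grip": -0.3},
    {"tx": 0, "ty": 0, "tz": 0.007, "wx": 0, "wy": 0, "wz": 0, "grip": -0.3},
    {"tx": 0, "ty": 0, "tz": 0.007, "wx": 0, "wy": 0, "wz": 0, "grip": -0.3},
  ],
)

```text
time_s: 24.1
eef_pos: [0.4951, -0.2624, 0.3003]
ee_rot: [0.001, 0.258, 0.966, -0.0]
contact_force: [-2.7, 1.8, 9.2]
width: 0.039
gripper_force: 41.7
```

The cap is seated on the hub (9 N, at the expected height). I'll ease off, release and rise.

carry_out(
  motion=[
    {"tx": 0, "ty": 0, "tz": -0.005, "wx": 0, "wy": 0, "wz": 0, "grip": -0.3},
    {"tx": 0, "ty": 0, "tz": -0.005, "wx": 0, "wy": 0, "wz": 0, "grip": 0.2},
    {"tx": 0, "ty": 0, "tz": -0.005, "wx": 0, "wy": 0, "wz": 0, "grip": 0.6},
    {"tx": 0, "ty": 0, "tz": -0.005, "wx": 0, "wy": 0, "wz": 0, "grip": 0.6},
    {"tx": 0, "ty": 0, "tz": -0.005, "wx": 0, "wy": 0, "wz": 0, "grip": 0.6},
    {"tx": 0, "ty": 0, "tz": -0.1, "wx": 0, "wy": 0, "wz": 0, "grip": 0.6},
    {"tx": 0, "ty": 0, "tz": -0.3, "wx": 0, "wy": 0, "wz": 0, "grip": 0.6},
    {"tx": 0, "ty": 0, "tz": -0.5, "wx": 0, "wy": 0, "wz": 0, "grip": 0.6},
    {"tx": 0, "ty": 0, "tz": -0.6, "wx": 0, "wy": 0, "wz": 0, "grip": 0.6},
    {"tx": 0, "ty": 0, "tz": -0.6, "wx": 0, "wy": 0, "wz": 0, "grip": 0.6},
  ],
)

```text
time_s: 25.35
eef_pos: [0.4952, -0.2624, 0.4208]
ee_rot: [0.002, 0.258, 0.966, -0.0]
contact_force: [0.1, -0.1, 0.9]
width: 0.0682
gripper_force: 0.0
```

```bash
python3 - <<'E'
from h import *
d=cam('wrist')
ys,xs=np.mgrid[0:420:2,0:560:2];uv=np.c_[xs.ravel(),ys.ravel()];ok=d['depth'][::2,::2].ravel()>0;P=deep(d,uv)[ok]
r=np.hypot(P[:,0]-.496,P[:,1]+.263)
for a,b,q in((.07,.09,.099),(.113,.123,.035),(.15,.17,.03)):
    m=(r<q)&(P[:,2]>a)&(P[:,2]<b);S=P[m];
    if len(S)>5: print(a,m.sum(),S.mean(0).round(4),np.median(S[:,2]).round(4),'slope',np.linalg.lstsq(np.c_[S[:,:2],np.ones(len(S))],S[:,2],rcond=None)[0][:2].round(3))
go([.49,-.26,.42])
E
```

```text
0.07 2149 [ 0.4874 -0.2585  0.0767] 0.0767 slope [-0.001  0.   ]
0.113 136 [ 0.4837 -0.2546  0.1172] 0.1169 slope [-0.014  0.01 ]
0.15 442 [ 0.495  -0.2626  0.1565] 0.1566 slope [ 0.014 -0.016]
t 25.4 pos [ 0.4948 -0.2622  0.4193] yaw 60.0 q6 -1.54 tilt [ 0.0008 -0.0004] F [-0.1  0.3 -0.1] w 0.0684 -> shift [ 0.026 -0.002 -0.003] wz 0
```

The cap top is at 0.1566, 0.040 above the hub, and level. The wheel is still home, so I'm handing in.

```bash
python3 -c "
from rig import *
print(sign_off())"
```

```text
the job is handed in; nothing more can be done
None
```

The star wheel sits home and level on the drive disc and the cap is seated squarely on its hub, both let go; the highest push I read at the wrist was about 10 N, the job was handed in at about 25 s, and no verdict was returned.

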